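Drive the epoxy-stuck hinge pin out of a tube clamp with a drift punch

ROBOT

A 6-joint arm with a two-finger parallel gripper is mounted at the origin on the work surface. World frame = base frame: x ahead of the robot, y to its left, z up, the work surface at z = 0. Lengths are in m, angles in rad, forces in N, time in s.
With the tool pointing down it reaches from about 0.25 to 0.85 m from the base axis. Payload 12.5 kg.
Tool frame: the origin (TCP) lies midway between the tips of the shut fingers; the grasp point (between the pads) lies 19 mm behind it (manip.grip_depth is the distance from the TCP to the grasp point, in m); z points along the fingers, y is the line along which they close (so a half turn about z gives the same grasp; the last joint's range is limited). The gripper opens to 93 mm and grips with 3 to 60 N. Pads are 15 mm wide; open, the fingers measure 128 mm over their backs; the gripper's body (75 mm by 188 mm) begins 65 mm behind the grasp point.
Start: joints at [1.188, 0.351, 1.652, -0, 1.139, -0.085], TCP at [0.161, 0.526, 0.219] pointing down, gripper open.
Joint ranges: [-2.75, 2.75], [-0.79, 2.1], [0.01, 2.65], [-1.57, 4.71], [0.07, 3.14], [-2.87, 2.87]. Speed limits (rad/s): [2.22, 2.22, 2.79, 3.14, 3.14, 3.14].

INTERFACE

Orientations are given as a unit quaternion [w, x, y, z].
In Python, from cell import manip gives the robot as it stands.
- The arm moves only by the tool step_arm, never from a script. Its argument "commands" is a list that holds one entry, the list of rows, each a list of 7 numbers: the shift along the tool's x, y, z normalised to -1 to 1, where 1 is 0.04 m, then the turn, a rotation vector about the tool's x, y, z normalised to -1 to 1, where 1 is 0.12 rad, then the closure, from 0 (fully open) to 1 (shut). A call has 1 to 20 rows; each row shifts and turns the commanded pose from where the row before left it, along the tool's axes as they then stand; what a row does not reach is not made up. A row lasts 1/12 s, in which the tool goes at most 41.7 mm and 7.16 degrees, less where a joint would pass 70% of its speed; a pose out of reach is approached as far as the arm can. A call with a number of a shift or a turn outside -1 to 1 is refused whole. A call with a gripper value outside its range is refused whole. The fingers move at their own pace and stop on an object; "grip_force" is the grip in N (left out, the last holds). Time passes only in rows, so rows that do not move let the fingers close. It gives the time, the measured TCP pose, the force, the opening and the grip force at its end, in the units of the state.
- manip.state(): the state, without advancing time (a new reading comes with each control period).
- manip.read_camera(name): name is "scene" or "top"; returns the picture (400x640x3 uint8, red, green, blue); there is no depth.
- manip.camera_params(name): a dict with "fx", "fy", "cx", "cy" (pixels), "origin" and "rotation" of the camera in the world. Camera axes: x right, y up, looking along -z (the intrinsics and any distortion apply to the point x, -y, -z); pixel columns grow to the right and rows downward; lengths in m; the calibration is good to about 2 mm. A picture is of the moment at which its call begins. camera_params takes no time and is no camera call.
- manip.job_done(): hands the job in; it is judged then, once.
The state is a dict: "clock": time; "q": joint angles; "joint_vel": joint speeds; "effort": joint torques, N m; "tool_pos": TCP position; "ee_rot": TCP orientation; "contact_force": force on the tool from outside, world axes, zero at the start; "ft_torque": the same for the moment, N m; "opening": finger opening in m; "grip_force": force on a finger pad.
Only numpy, scipy, OpenCV 4.12 (cv2) and the standard library are available. Lean on these libraries where they do the work, as an engineer would, in place of code of your own. Each camera call takes 0.05 s, during which the arm holds its last target. There are 200 camera calls.

TASK

The hinge pin of the tube clamp has come part of the way and stuck in set epoxy, and the strap's ear behind it has sprung up out of line. Take the slim drift punch from the orange rest, feel for the ear's hole on the plain side, opposite the pin's head, bring the ear back into line with the punch, and push the pin right out so that it drops into the steel tray; then lay the punch back in the rest. Press gently against the clamp and only as hard on the pin as it needs, don't touch the pin or knock the clamp with the gripper, and leave everything else where it is.

Things in the scene. Friction and masses are not known exactly. Their poses are not given: they have to be found in the camera images.
- clamp: Hinged aluminium tube clamp with a blue strap, bolted to the bench: ring 88 mm outside diameter, 40 mm wide, on a base plate; 155 (x) x 70 (y) x 110 mm high. Origin on the bench under the ring's centre, z up. The hinge is on its +x side: axis parallel to y at x = 70, z = 66 mm, from y = -23 to +23 mm; three square knuckles 22 x 22 mm with a 9.4 mm bore.
- hinge_near (a point): Where the hinge axis meets the near face (clamp y = -23 mm), the plain side, where the punch goes in along the clamp's +y; axes as the clamp's. The near knuckle, a blue ear 15 mm thick, has sprung up out of line: its sharp-edged hole lies somewhere 2.5 to 10.5 mm straight above this point (not measured). With the punch in the hole the ear slides up or down at 2 to 4 N and stays put; round the hole is solid metal.
- hinge_far (a point): Where the hinge axis meets the far face, on the pin's head side, 46 mm beyond hinge_near: the pin comes out here along the clamp's +y. Its plain end starts 16 to 20 mm beyond hinge_near, in the middle knuckle, which grips it: pushing takes 8 to 20 N until that end is 30 mm in; then it slides freely and drops when the punch tip is 42 to 47 mm in.
- pin_mid (a point): The stuck hinge pin: steel, shank 9 mm in diameter, 42 mm long, dark round head 15 mm in diameter and 5 mm thick at its +y end; 28 g. This point is mid-shank on its axis: plain end 21 mm towards its -y, underside of the head 21 mm towards its +y.
- tray: Shallow open steel parts tray, fixed to the bench under the hinge and turned like the clamp: 90 (x) x 150 (y) mm, 22 mm high, walls 2 mm. Origin: centre of its underside. It lies under the hinge and beyond it on the pin-head side.
- punch_grip (a point): The slim drift punch: dark octagonal steel shaft 12 mm across flats, 100 mm long, then a bright round nose 7.5 mm in diameter, 53 mm long; 110 g. This point is its balance point on the axis, 90 mm behind the tip, 37 mm behind the shoulder: hold it here. Its y axis points to the tip. It starts level in a groove of the rest, tip to the rest's +y.
- punch_tip (a point): Centre of the flat end of the slim punch's nose.
- rest: Orange plastic tool rest, fixed: base 140 (x) x 80 (y) mm, two cross walls 8 mm thick at y = -32 and +32 mm, each with two flared grooves at x = -40 and +40 mm, floor at z = 42 mm, 18 mm wide, sides up to 55 mm. A punch lies along y across both walls (slim punch's axis at z = 48 mm); either punch may be in either groove. Origin: centre of the underside.
- stout_grip (a point): The other punch in the rest, too thick for the bore: red octagonal shaft 14 mm across flats, 100 mm, nose 13 mm in diameter, 45 mm long. This point is on its axis, 85 mm behind its tip.
- grain_a_mid (a point): Upright cardboard tube with a paper band and a grey, cored filling, 76 mm in diameter, 152 mm high; bystander. Point: its middle, half-way up.
- grain_b_mid (a point): Another such tube; bystander. Point: its middle, half-way up.
- grain_c_mid (a point): Another such tube, without the paper band; bystander. Point: its middle, half-way up.
- jar_mid (a point): White screw-top jar, 56 mm in diameter, 75 mm high; bystander. Point: its middle, half-way up.
- cup_mid (a point): Clear mixing cup, 60 mm in diameter, 55 mm high; bystander. Point: its middle, half-way up.
- wrench_mid (a point): Steel open-end wrench lying flat, 180 mm long; bystander. Point: its middle, half-way up.
Not all that is in view belongs to the job. Several things look just like the rest: the one meant starts farthest to the robot's left.

How it is judged:
By the outcome, as a careful person would: the job done as asked, in the order asked, and still so for the second after the job is handed in, with the robot touching nothing.
It also fails if it takes over 61 s, if anything falls off the work surface, if the arm or the gripper's body presses on something with over 40 N, if the wrist force passes 120 N, or if a joint passes its speed limit or range.

## Working session

There is one attempt and no reset: what is moved stays moved. The work goes in short steps, Python scripts to look and compute and a tool call to move; the robot and the scene stay as the last step left them, time stands still between calls to the robot, and variables do not carry over. Pictures are saved under pics/ and viewed, at most 10 in all, crops included, and the job is handed in when it is done.

Besides the shell and the picture viewer there is one more tool, called after "Call:" as a command line: name --argument value ..., lists and objects as JSON in quotes. step_arm: Moves the arm, as the interface text tells. Scaled input: -1 to 1 covers 0.04 m each way for a shift and 0.12 rad each way for a turn. Its arguments: {"type":"object","properties":{"commands":{"type":"array"},"grip_force":{"type":"number"}},"required":["commands"]}

```bash
mkdir -p pics; ls; python3 - <<'E'
from cell import manip
import cv2
for n in("scene","top"):
    im=manip.read_camera(n); cv2.imwrite(f"pics/{n}0.png",im[:,:,::-1]); print(n,manip.camera_params(n))
print(manip.state(),manip.grip_depth)
E
```

```text
pics
scene {'fx': 470.13551469571024, 'fy': 470.13551469571024, 'cx': 318.4158040494938, 'cy': 197.4733382497288, 'origin': array([1.43568301, 0.04315451, 0.99824741]), 'rotation': array([0.66585233, 0.27230347, 0.26628746, 0.64154694])}
top {'fx': 471.9163781418931, 'fy': 471.9163781418931, 'cx': 319.0960288368839, 'cy': 198.73716593465778, 'origin': array([0.42995072, 0.1032589 , 1.38701393]), 'rotation': array([-0.69926585, -0.02576261,  0.02682119,  0.71389368])}
{'clock': 0.1, 'q': array([ 1.18839587e+00,  3.51197618e-01,  1.65230546e+00, -2.24268995e-05,
        1.13911752e+00, -8.45844486e-02]), 'joint_vel': array([-0.00019405, -0.00240862, -0.00405074, -0.00114772,  0.00036794,
       -0.00143832]), 'effort': array([ 3.71446440e-04, -4.98025203e+01, -2.85706794e+01,  7.00092525e-02,
        2.38309189e-02,  1.07818155e-05]), 'tool_pos': array([0.16125226, 0.52552683, 0.21816768]), 'ee_rot': array([-1.09014960e-04,  1.48353647e-01,  9.88934240e-01, -5.02380618e-04]), 'contact_force': array([ 0.1889559 , -0.45653168, -0.56781132]), 'ft_torque': array([-0.03214701, -0.01530241, -0.01620211]), 'grip_force': 0.0, 'opening': 0.09279530020816751} 0.0188
```

View pics/scene0.png

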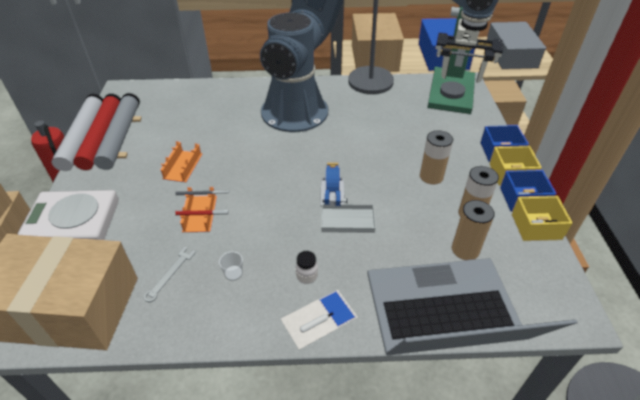

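View pics/top0.png

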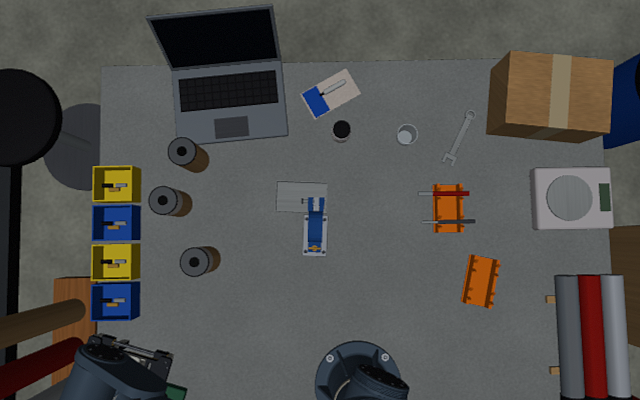

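The scene camera faces the robot, so +y is to the right there and to the left in the top view. What could be mistaken for what I want:
- **Rests:** one with punches at top (450,208), and an empty one at (480,280). The one with punches is farther to the robot's left, so I choose it.
- **Punches:** the dark slim one at top (450,222), and the red stout one at (443,193). I choose the dark one.

The clamp is at top (315,225), with its hinge end at (315,200) and the tray at (302,197).

I'll check this choice in close crops.

```bash
cat > h.py <<'E'
import numpy as np, cv2
from scipy.spatial.transform import Rotation as R
from cell import manip
P={n:manip.camera_params(n) for n in("scene","top")}
def rot(n):
    q=P[n]["rotation"]; return R.from_quat([q[1],q[2],q[3],q[0]]).as_matrix()
def proj(n,p):
    c=(np.atleast_2d(p)-P[n]["origin"])@rot(n); k=P[n]
    return np.c_[k["fx"]*c[:,0]/-c[:,2]+k["cx"], k["fy"]*-c[:,1]/-c[:,2]+k["cy"]]
def ray(n,u,v,z):
    k=P[n]; d=rot(n)@np.array([(u-k["cx"])/k["fx"],-(v-k["cy"])/k["fy"],-1])
    o=k["origin"]; return o+d*(z-o[2])/d[2]
def grab(n,m=3): return np.mean([manip.read_camera(n).astype(float) for _ in range(m)],0).astype(np.uint8)
def crop(im,u,v,w=100,h=75,s=4):
    c=im[v:v+h,u:u+w,::-1]; c=cv2.resize(c,None,fx=s,fy=s,interpolation=cv2.INTER_CUBIC)
    for i in range(0,w,20): cv2.putText(c,str(u+i),(i*s,9),0,.3,(0,0,255)); cv2.line(c,(i*s,10),(i*s,14),(0,0,255))
    for i in range(0,h,20): cv2.putText(c,str(v+i),(0,i*s+4),0,.3,(0,0,255))
    return c
def pose(x,y,yaw,pts):
    c,s=np.cos(yaw),np.sin(yaw); p=np.array(pts,float)/1000
    return np.c_[x+c*p[:,0]-s*p[:,1], y+s*p[:,0]+c*p[:,1], p[:,2]]
E
python3 - <<'E'
from h import *
t=grab("top");s=grab("scene");cv2.imwrite("top.png",t[:,:,::-1]);cv2.imwrite("scene.png",s[:,:,::-1])
m=np.vstack([np.hstack([crop(t,262,185),crop(t,405,175)]),np.hstack([crop(s,300,160),crop(s,150,168)])])
cv2.imwrite("pics/m1.png",m)
for a in [(450,222),(443,193)]: print(ray("top",*a,.048))
print(ray("top",315,225,.0), ray("top",302,197,0), ray("scene",347,218,0))
E
```

```text
[ 0.45590525 -0.26950052  0.048     ]
[ 0.53879456 -0.25297409  0.048     ]
[0.45625121 0.11373012 0.        ] [0.53945926 0.15039019 0.        ] [5.31802177e-01 1.51570179e-01 1.11022302e-16]
```

View pics/m1.png

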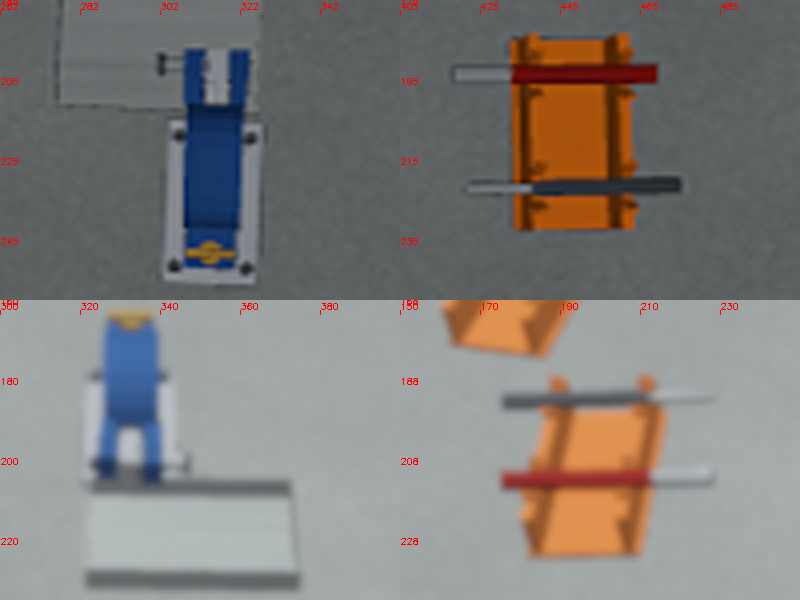

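The close crops confirm the choice. The dark slim punch lies in the robot-left rest, with its tip at top (421.8,222), shoulder at (438,222) and butt at (475,221). The pin head is at top (302.5,201) and scene (346.5,201), and the ears end at top row 197.5.

```bash
cat > fit.py <<'E'
from h import *
from scipy.optimize import least_squares
C=lambda u0,v0,pts:[(u0+a/4,v0+b/4) for a,b in pts]
clT=[(81,23,77),(81,-23,83.5),(70,39.5,66),(-74,35,8),(-74,-35,8)]
uvT=C(262,185,[(185,50),(250,50),(162,65),(163,278),(255,284)])
uvB=C(262,185,[(170,121),(264,124)])
trS=[(-45,-75,22),(-45,75,22),(45,-75,22),(45,75,22)]
uvS=C(300,85,[(94,479),(291,480),(86,572),(299,573)])
trT=[(-45,75,22)]; uvt=C(262,185,[(56,103)])
hS=C(300,85,[(186,463)])
def f(p):
    x,y,w,tx,ty,xm=p
    return np.concatenate([(proj("top",pose(x,y,w,clT))-uvT),proj("top",pose(x,y,w,[(xm,35,8),(xm,-35,8)]))-uvB,
     proj("scene",pose(tx,ty,w,trS))-uvS,proj("top",pose(tx,ty,w,trT))-uvt,proj("scene",pose(x,y,w,[(70,39.5,66)]))-hS])
r=least_squares(lambda p:f(p).ravel(),[.45,.11,0,.53,.15,40],x_scale=[1e-2,1e-2,1e-2,1e-2,1e-2,1],loss="soft_l1")
print(r.x,"yaw deg",np.degrees(r.x[2])); print(f(r.x).round(1))
x,y,w=r.x[:3]; print("near",pose(x,y,w,[(70,-23,66)])," far",pose(x,y,w,[(70,23,66)]))
tip=ray("top",421.75,222,.048);butt=ray("top",475.25,221,.048);d=tip-butt
s=[ray("scene",150+a/4,93+b/4,.048) for a,b in[(314,396),(102,403)]]
for t,b in((tip,butt),s):
    d=t-b; print("punch",t,b,np.linalg.norm(d),"dir deg",np.degrees(np.arctan2(-d[0],d[1])),"grip",t-d/np.linalg.norm(d)*.09)
E
python3 fit.py
```

```text
[ 0.44890139  0.11217196 -0.0531663   0.54385609  0.15122809 34.57113889] yaw deg -3.0462044868697316
[[-0.2  0.2]
 [ 0.1  0.6]
 [-0.3  0.5]
 [-0.1 -1.9]
 [ 1.  -2.6]
 [-0.5 -0. ]
 [-0.1  0. ]
 [-2.4 -0.6]
 [ 0.4 -0.4]
 [-0.9 -0.3]
 [ 0.5  0. ]
 [-1.  -1.2]
 [-0.2 -1.6]]
near [[0.51758023 0.08548457 0.066     ]]  far [[0.52002473 0.13141958 0.066     ]]
punch [ 0.45756431 -0.18940433  0.048     ] [ 0.45725364 -0.34122524  0.048     ] 0.15182122942495452 dir deg -0.1172437279751362 grip [ 0.45738014 -0.27940414  0.048     ]
punch [ 0.46064803 -0.18718679  0.048     ] [ 0.46170055 -0.33901209  0.048     ] 0.15182894353976145 dir deg 0.3971957290473888 grip [ 0.46127194 -0.27718463  0.048     ]
```

```bash
sed -i 's/x,y,w,tx,ty,xm=p/x,y,w,tx,ty,xm,xn=p/; s/^clT=.*/clT=[(81,23,77),(81,-23,83.5),(70,39.5,66)]/; s/(162,65),(163,278),(255,284)\]/(162,65)]/; s/(170,121),(264,124)\]/(170,121),(264,124),(163,278),(255,284)]/; s/(xm,35,8),(xm,-35,8)/(xm,35,8),(xm,-35,8),(xn,35,8),(xn,-35,8)/; s/trS=\[(-45,-75,22),/trS=[/; s/\[(94,479),/[/; s/.15,40\]/.15,40,-70]/; s/1e-2,1\]/1e-2,1,1]/' fit.py; python3 fit.py
```

```text
[ 4.50652956e-01  1.12041073e-01 -5.27505287e-02  5.43331179e-01
  1.50267343e-01  3.28148844e+01 -8.23959233e+01] yaw deg -3.022382659950292
[[-0.1 -0.4]
 [ 0.2 -0.1]
 [-0.3 -0.1]
 [-0.5 -0. ]
 [-0.1 -0. ]
 [-0.1  0.4]
 [ 1.  -0.4]
 [ 0.1 -0.5]
 [-1.2 -0.4]
 [ 0.2 -0.1]
 [-0.7 -1. ]
 [-0.2 -1.1]]
near [[0.51934289 0.08538224 0.066     ]]  far [[0.52176829 0.13131826 0.066     ]]
punch [ 0.45756431 -0.18940433  0.048     ] [ 0.45725364 -0.34122524  0.048     ] 0.15182122942495452 dir deg -0.1172437279751362 grip [ 0.45738014 -0.27940414  0.048     ]
punch [ 0.46064803 -0.18718679  0.048     ] [ 0.46170055 -0.33901209  0.048     ] 0.15182894353976145 dir deg 0.3971957290473888 grip [ 0.46127194 -0.27718463  0.048     ]
```

```bash
cat >> h.py <<'E'
def plan(pos,xdir_deg,n,step=None):
    """print rows from the measured pose to pos with tool down, tool x at xdir_deg"""
    s=manip.state(); q=s["ee_rot"]; A=R.from_quat([q[1],q[2],q[3],q[0]])
    B=R.from_euler("z",xdir_deg,degrees=True)*R.from_quat([1,0,0,0])
    rv=(A.inv()*B).as_rotvec()/n; d=(np.array(pos)-s["tool_pos"])/n
    C=A; out=[]
    for i in range(n):
        out.append(np.r_[C.inv().apply(d)/.04,rv/.12]); C=C*R.from_rotvec(rv)
    print(s["tool_pos"].round(4),s["clock"]); print(",\n".join("["+",".join(f"{v:.2f}" for v in r)+"]" for r in out))
E
python3 -c "
from h import *
plan([.459,-.278,.16],90.1,24)"
```

```text
[0.1613 0.5258 0.2186] 0.4
[-0.54,-0.71,0.06,-0.00,0.00,0.44],
[-0.58,-0.68,0.06,-0.00,0.00,0.44],
[-0.61,-0.65,0.06,-0.00,0.00,0.44],
[-0.65,-0.61,0.06,-0.00,0.00,0.44],
[-0.68,-0.58,0.06,-0.00,0.00,0.44],
[-0.71,-0.54,0.06,-0.00,0.00,0.44],
[-0.74,-0.50,0.06,-0.00,0.00,0.44],
[-0.76,-0.46,0.06,-0.00,0.00,0.44],
[-0.79,-0.42,0.06,-0.00,0.00,0.44],
[-0.81,-0.38,0.06,-0.00,0.00,0.44],
[-0.83,-0.34,0.06,-0.00,0.00,0.44],
[-0.84,-0.29,0.06,-0.00,0.00,0.44],
[-0.86,-0.25,0.06,-0.00,0.00,0.44],
[-0.87,-0.20,0.06,-0.00,0.00,0.44],
[-0.88,-0.16,0.06,-0.00,0.00,0.44],
[-0.89,-0.11,0.06,-0.00,0.00,0.44],
[-0.89,-0.06,0.06,-0.00,0.00,0.44],
[-0.89,-0.02,0.06,-0.00,0.00,0.44],
[-0.89,0.03,0.06,-0.00,0.00,0.44],
[-0.89,0.08,0.06,-0.00,0.00,0.44],
[-0.88,0.13,0.06,-0.00,0.00,0.44],
[-0.88,0.17,0.06,-0.00,0.00,0.44],
[-0.87,0.22,0.06,-0.00,0.00,0.44],
[-0.85,0.26,0.06,-0.00,0.00,0.44]
```

Call:
step_arm --commands '[[[-0.54,-0.71,0.06,0,0,0.44,0.4],[-0.58,-0.68,0.06,0,0,0.44,0.4],[-0.61,-0.65,0.06,0,0,0.44,0.4],[-0.65,-0.61,0.06,0,0,0.44,0.4],[-0.68,-0.58,0.06,0,0,0.44,0.4],[-0.71,-0.54,0.06,0,0,0.44,0.4],[-0.74,-0.5,0.06,0,0,0.44,0.4],[-0.76,-0.46,0.06,0,0,0.44,0.4],[-0.79,-0.42,0.06,0,0,0.44,0.4],[-0.81,-0.38,0.06,0,0,0.44,0.4],[-0.83,-0.34,0.06,0,0,0.44,0.4],[-0.84,-0.29,0.06,0,0,0.44,0.4],[-0.86,-0.25,0.06,0,0,0.44,0.4],[-0.87,-0.2,0.06,0,0,0.44,0.4],[-0.88,-0.16,0.06,0,0,0.44,0.4],[-0.89,-0.11,0.06,0,0,0.44,0.4],[-0.89,-0.06,0.06,0,0,0.44,0.4],[-0.89,-0.02,0.06,0,0,0.44,0.4],[-0.89,0.03,0.06,0,0,0.44,0.4],[-0.89,0.08,0.06,0,0,0.44,0.4]]]'

```text
clock: 2.07
tool_pos: [0.4116, -0.1453, 0.1706]
ee_rot: [0.0, 0.628, 0.779, 0.0]
contact_force: [0.9, 0.6, 0.4]
opening: 0.0556
grip_force: 0.0
```

Call:
step_arm --commands '[[[-0.88,0.13,0.06,0,0,0.44,0.4],[-0.88,0.17,0.06,0,0,0.44,0.4],[-0.87,0.22,0.06,0,0,0.44,0.4],[-0.85,0.26,0.06,0,0,0.44,0.4],[0,0,0,0,0,0,0.4],[0,0,0,0,0,0,0.4]]]'

```text
clock: 2.57
tool_pos: [0.4614, -0.2782, 0.1605]
ee_rot: [-0.0, 0.706, 0.709, -0.0]
contact_force: [0.2, 0.3, -0.3]
opening: 0.056
grip_force: 0.0
```

```bash
python3 -c "
from h import *
plan([.459,-.278,.1],90.1,1)
t=grab('top',2);s=grab('scene',2)
m=np.hstack([crop(t,405,175),crop(s,150,150)]); cv2.imwrite('pics/m2.png',m)"
```

```text
[ 0.4614 -0.2782  0.1605] 2.5667
[0.01,-0.06,1.51,-0.00,-0.00,0.02]
```

View pics/m2.png

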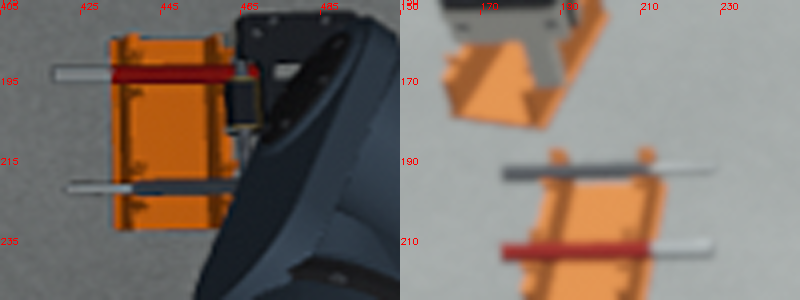

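The arm hides part of the rest from above. The scene view shows the finger at (187,170), above and behind the dark punch at (180,192). I'll descend to straddle it.

Call:
step_arm --commands '[[[0,-0.06,0.8,0,0,0.02,0.4],[0,0,0.8,0,0,0,0.4],[0,0,0.8,0,0,0,0.4],[0,0,0.6,0,0,0,0.4],[0,0,0.28,0,0,0,0.4],[0,0,0,0,0,0,0.4]]]'

```text
clock: 3.27
tool_pos: [0.4581, -0.2758, 0.0282]
ee_rot: [-0.002, 0.706, 0.709, -0.0]
contact_force: [0.5, 0.1, 0.1]
opening: 0.056
grip_force: 0.0
```

Call:
step_arm --commands '[[[0,0,0,0,0,0,1],[0,0,0,0,0,0,1],[0,0,0,0,0,0,1],[0,0,0,0,0,0,1],[0,0,0,0,0,0,1],[0,0,0,0,0,0,1]]]' --grip_force 40

```text
clock: 3.77
tool_pos: [0.4592, -0.2773, 0.0303]
ee_rot: [0.0, 0.706, 0.708, 0.0]
contact_force: [0.3, 0.5, 0.8]
opening: 0.0205
grip_force: 0.0
```

Call:
step_arm --commands '[[[0,0,0,0,0,0,1],[0,0,0,0,0,0,1],[0,0,0,0,0,0,1],[0,0,0,0,0,0,1]]]' --grip_force 50

```text
clock: 4.1
tool_pos: [0.4591, -0.2772, 0.03]
ee_rot: [0.0, 0.706, 0.708, 0.0]
contact_force: [0.5, 1.0, 3.8]
opening: 0.012
grip_force: 50.0
```

Call:
step_arm --commands '[[[0,0,-0.3,0,0,0,1],[0,0,-0.7,0,0,0,1],[0,0,-0.7,0,0,0,1],[0,0,-0.3,0,0,0,1],[0.4,0.1,0,0,0,0.05,1],[0.8,0.18,0,0,0,0.06,1],[0.8,0.18,0,0,0,0.06,1],[0.8,0.18,0,0,0,0.06,1],[0.8,0.18,0,0,0,0.06,1],[0.8,0.18,0,0,0,0.06,1],[0.8,0.18,0.3,0,0,0.06,1],[0.6,0.15,0.5,0,0,0.03,1],[0.37,0.06,0.4,0,0,0,1],[0,0,0.2,0,0,0,1],[0,0,0,0,0,0,1],[0,0,0,0,0,0,1]]]'

```text
clock: 5.43
tool_pos: [0.5202, -0.0323, 0.0543]
ee_rot: [-0.0, 0.724, 0.689, -0.0]
contact_force: [-0.7, 1.6, -1.4]
opening: 0.0114
grip_force: 50.0
```

```bash
python3 -c "
from h import *
s=manip.state();print(s['tool_pos'],s['contact_force'],s['grip_force'],s['opening'],s['ft_torque'])
plan([.5147,-.03,.0537],87,1)
t=grab('top',2);s=grab('scene',2)
a=crop(t,295,185,100,75,8)[:,:];b=crop(s,290,160,80,50,10)
m=np.vstack([cv2.resize(crop(t,290,185,100,37,8),(800,296)),crop(s,285,178,100,37,8)]); cv2.imwrite('pics/m3.png',m)"
```

```text
[ 0.52022991 -0.03234051  0.05425602] [-0.70428773  1.63030987 -1.41259762] 49.998459219932556 0.011372898313222657 [-0.09505389  0.09172299  0.05396615]
[ 0.5202 -0.0323  0.0543] 5.4333
[0.05,-0.14,0.01,-0.00,0.00,0.02]
```

View pics/m3.png

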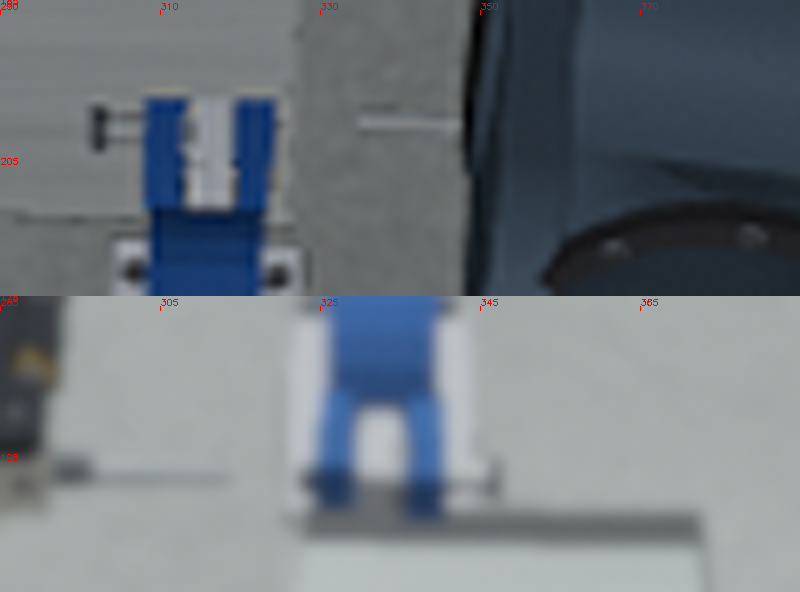

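The top view shows the nose tip at (334.8,200.3) and the pin head at (302.3,201). The scene view shows the tip at (313.8,200.8) and the head at (346.5,201). I'll compare the tip with the hinge axis within each camera.

```bash
python3 -c "
from h import *
st=manip.state();q=st['ee_rot'];A=R.from_quat([q[1],q[2],q[3],q[0]]);g=A.apply([0,0,-.0188])+st['tool_pos'];x=A.apply([1,0,0]);print('FK grip',g,'tip',g+.09*x,'dir',x)
print('top tip',ray('top',334.75,200.25,.0731),'noseback',ray('top',347.5,200.5,.0731),'head',ray('top',302.25,201,.066))
print('scene tip',ray('scene',313.75,200.75,.0731),'head',ray('scene',346.5,201,.066))
print('ears top: near corner',ray('top',324.4,197.4,.083),'far',ray('top',308.3,197.4,.077))
print(ray('top',290+185/8,205,.077),ray('top',290+235/8,205,.083),'mid knuckle/near ear faces y')
"
```

```text
FK grip [ 0.52069132 -0.0325928   0.07356317] tip [0.52524415 0.05729196 0.07354549] dir [ 5.05870297e-02  9.98719637e-01 -1.96377397e-04]
top tip [0.52270023 0.05667611 0.0731    ] noseback [0.521265   0.02111028 0.0731    ] head [0.52297768 0.14764921 0.066     ]
scene tip [0.53037785 0.05718423 0.0731    ] head [0.52804158 0.1479665  0.066     ]
ears top: near corner [0.53051117 0.08552308 0.083     ] far [0.53190045 0.13025768 0.077     ]
[0.51042921 0.1172464  0.077     ] [0.50970279 0.0998852  0.083     ] mid knuckle/near ear faces y
```

Call:
step_arm --commands '[[[0,0.2,0,0,0,0,1],[0,0.2,0,0,0,0,1],[0.3,0,0,0,0,0,1],[0.4,0,0,0,0,0,1],[0.2,0,0,0,0,0,1],[0,0,0,0,0,0,1],[0,0,0,0,0,0,1]]]'

```text
clock: 6.22
tool_pos: [0.5382, 0.0039, 0.0538]
ee_rot: [0.0, 0.724, 0.69, -0.0]
contact_force: [0.1, -0.5, -2.3]
opening: 0.0117
grip_force: 50.0
```

Call:
step_arm --commands '[[[0,-0.05,0,0,0,0,1],[0,0,0,0,0,0,1],[0,0,0,0,0,0,1]]]'

```text
clock: 6.47
tool_pos: [0.536, 0.0031, 0.0538]
ee_rot: [-0.0, 0.725, 0.689, -0.0]
contact_force: [0.5, -0.1, -0.9]
opening: 0.0113
grip_force: 50.0
```

Call:
step_arm --commands '[[[0,-0.03,0,0,0,0,1],[0,0,0,0,0,0,1],[0,0,0,0,0,0,1]]]'

```text
clock: 6.72
tool_pos: [0.5348, 0.0035, 0.0538]
ee_rot: [-0.0, 0.724, 0.689, -0.0]
contact_force: [-0.6, -0.2, -0.8]
opening: 0.0113
grip_force: 50.0
```

Call:
step_arm --commands '[[[0,-0.04,0,0,0,0,1],[0,0,0,0,0,0,1],[0,0,0,0,0,0,1]]]'

```text
clock: 6.97
tool_pos: [0.5332, 0.0037, 0.0538]
ee_rot: [-0.0, 0.724, 0.689, -0.0]
contact_force: [0.5, -0.3, -1.6]
opening: 0.0116
grip_force: 50.0
```

Call:
step_arm --commands '[[[0,-0.025,0,0,0,0,1],[0,0,0,0,0,0,1],[0,0,0,0,0,0,1]]]'

```text
clock: 7.22
tool_pos: [0.5323, 0.0038, 0.0539]
ee_rot: [0.0, 0.724, 0.689, -0.0]
contact_force: [0.0, -0.2, -0.8]
opening: 0.0112
grip_force: 50.0
```

Call:
step_arm --commands '[[[0,-0.025,0,0,0,0,1],[0,0,0,0,0,0,1],[0,0,0,0,0,0,1]]]'

```text
clock: 7.47
tool_pos: [0.5315, 0.0038, 0.0539]
ee_rot: [0.0, 0.724, 0.689, 0.0]
contact_force: [1.2, -0.7, -0.9]
opening: 0.011
grip_force: 50.0
```

Call:
step_arm --commands '[[[0,-0.025,0,0,0,0,1],[0,0,0,0,0,0,1],[0,0,0,0,0,0,1]]]'

```text
clock: 7.72
tool_pos: [0.5306, 0.0038, 0.054]
ee_rot: [0.0, 0.724, 0.689, 0.0]
contact_force: [2.4, -0.1, -1.0]
opening: 0.0115
grip_force: 50.1
```

Call:
step_arm --commands '[[[0,-0.025,0,0,0,0,1],[0,0,0,0,0,0,1],[0,0,0,0,0,0,1]]]'

```text
clock: 7.97
tool_pos: [0.5298, 0.0038, 0.054]
ee_rot: [0.0, 0.724, 0.689, 0.0]
contact_force: [4.0, -0.4, -2.4]
opening: 0.0114
grip_force: 50.3
```

```bash
python3 -c "
from h import *
st=manip.state();print(st['tool_pos'],st['contact_force'],st['ft_torque'],st['ee_rot'])"
```

```text
[0.52976126 0.00383382 0.05403752] [ 4.04970121 -0.36303253 -2.36710602] [-0.20876436 -0.64645788 -0.40375452] [4.02709982e-04 7.24485755e-01 6.89289531e-01 4.13285192e-04]
```

Call:
step_arm --commands '[[[0,0.15,0,0,0,0,1],[-0.3,0,0,0,0,0,1],[-0.3,0,-0.16,0,0,0,1],[0,-0.3,0,0,0,0,1],[0,-0.14,0,0,0,0,1],[0,0,0,0,0,0,1],[0,0,0,0,0,0,1],[0,0,0,0,0,0,1]]]'

```text
clock: 8.63
tool_pos: [0.5168, -0.0196, 0.0604]
ee_rot: [0.0, 0.724, 0.689, 0.0]
contact_force: [0.4, -0.1, -0.6]
opening: 0.0114
grip_force: 50.0
```

```bash
python3 -c "
from h import *
st=manip.state();p=st['tool_pos'];print(p,st['contact_force'],st['ee_rot'])
print('lateral err mm',1000*(p[0]-(.5175+(p[1]-.0038)*.0527)))"
```

```text
[ 0.51680324 -0.01961643  0.06037524] [ 0.40540813 -0.05506583 -0.61568041] [7.31903050e-05 7.24331831e-01 6.89451514e-01 5.34994453e-05]
lateral err mm 0.5372846941255061
```

Call:
step_arm --commands '[[[0.2,-0.013,0,0,0,0,1],[0.12,0,0,0,0,0,1],[0,0,0,0,0,0,1],[0,0,0,0,0,0,1]]]'

```text
clock: 8.97
tool_pos: [0.5167, -0.0061, 0.0602]
ee_rot: [-0.0, 0.724, 0.69, -0.0]
contact_force: [0.2, -0.3, -0.8]
opening: 0.0116
grip_force: 50.0
```

Call:
step_arm --commands '[[[0.025,0,0,0,0,0,1],[0.025,0,0,0,0,0,1],[0,0,0,0,0,0,1],[0,0,0,0,0,0,1]]]'

```text
clock: 9.3
tool_pos: [0.5167, -0.0047, 0.0602]
ee_rot: [-0.0, 0.724, 0.689, -0.0]
contact_force: [-0.4, -0.2, -0.5]
opening: 0.0114
grip_force: 50.0
```

Call:
step_arm --commands '[[[0.025,0,0,0,0,0,1],[0,0,0,0,0,0,1],[0,0,0,0,0,0,1]]]'

```text
clock: 9.55
tool_pos: [0.5168, -0.0043, 0.0603]
ee_rot: [0.0, 0.724, 0.689, -0.0]
contact_force: [0.1, -4.6, -1.7]
opening: 0.0119
grip_force: 50.0
```

Call:
step_arm --commands '[[[-0.005,0,0.02,0,0,0,1],[0,0,0.02,0,0,0,1],[0,0,0,0,0,0,1],[0,0,0,0,0,0,1]]]'

```text
clock: 9.88
tool_pos: [0.5169, -0.0043, 0.0587]
ee_rot: [0.0, 0.724, 0.689, -0.0]
contact_force: [-0.3, -5.6, 0.3]
opening: 0.0117
grip_force: 50.0
```

Call:
step_arm --commands '[[[0,0,0.02,0,0,0,1],[0,0,0.02,0,0,0,1],[0,0,0,0,0,0,1],[0,0,0,0,0,0,1]]]'

```text
clock: 10.22
tool_pos: [0.5168, -0.0043, 0.057]
ee_rot: [0.0, 0.724, 0.689, -0.0]
contact_force: [-0.4, -4.4, 0.3]
opening: 0.0116
grip_force: 50.0
```

Call:
step_arm --commands '[[[0,0,0.02,0,0,0,1],[0,0,0.02,0,0,0,1],[0,0,0,0,0,0,1],[0,0,0,0,0,0,1]]]'

```text
clock: 10.55
tool_pos: [0.5169, -0.0043, 0.0555]
ee_rot: [0.0, 0.724, 0.689, -0.0]
contact_force: [-0.3, -5.5, -0.0]
opening: 0.0115
grip_force: 50.0
```

Call:
step_arm --commands '[[[0,0,0.02,0,0,0,1],[0,0,0.02,0,0,0,1],[0,0,0,0,0,0,1],[0,0,0,0,0,0,1]]]'

```text
clock: 10.88
tool_pos: [0.5169, -0.0042, 0.0539]
ee_rot: [0.0, 0.724, 0.689, -0.0]
contact_force: [0.3, -5.1, 0.1]
opening: 0.0117
grip_force: 50.0
```

Call:
step_arm --commands '[[[0,0,0.02,0,0,0,1],[0,0,0.02,0,0,0,1],[0,0,0,0,0,0,1],[0,0,0,0,0,0,1]]]'

```text
clock: 11.22
tool_pos: [0.5169, -0.0043, 0.0523]
ee_rot: [0.0, 0.724, 0.689, -0.0]
contact_force: [-0.7, -5.4, 0.3]
opening: 0.0116
grip_force: 50.0
```

Call:
step_arm --commands '[[[0,0,0.02,0,0,0,1],[0,0,0.02,0,0,0,1],[0,0,0,0,0,0,1],[0,0,0,0,0,0,1]]]'

```text
clock: 11.55
tool_pos: [0.5169, -0.0043, 0.0507]
ee_rot: [0.0, 0.724, 0.689, -0.0]
contact_force: [0.1, -5.7, -0.6]
opening: 0.0116
grip_force: 50.0
```

Call:
step_arm --commands '[[[0,0,0.02,0,0,0,1],[0,0,0.01,0,0,0,1],[0,0,0,0,0,0,1],[0,0,0,0,0,0,1]]]'

```text
clock: 11.88
tool_pos: [0.517, -0.0043, 0.0496]
ee_rot: [0.0, 0.724, 0.689, -0.0]
contact_force: [-0.9, -5.8, 1.7]
opening: 0.0114
grip_force: 50.0
```

Call:
step_arm --commands '[[[0,0,0.02,0,0,0,1],[0,0,0.02,0,0,0,1],[0,0,0,0,0,0,1],[0,0,0,0,0,0,1]]]'

```text
clock: 12.22
tool_pos: [0.517, -0.0042, 0.048]
ee_rot: [0.0, 0.724, 0.689, 0.0]
contact_force: [-0.4, -6.3, 1.3]
opening: 0.0115
grip_force: 50.0
```

```bash
python3 -c "
from h import *
t=grab('top',3);s=grab('scene',3)
m=np.vstack([crop(t,290,185,100,37,8),crop(s,285,178,100,37,8)]); cv2.imwrite('pics/m4.png',m)"
```

```text
(no output)
```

View pics/m4.png

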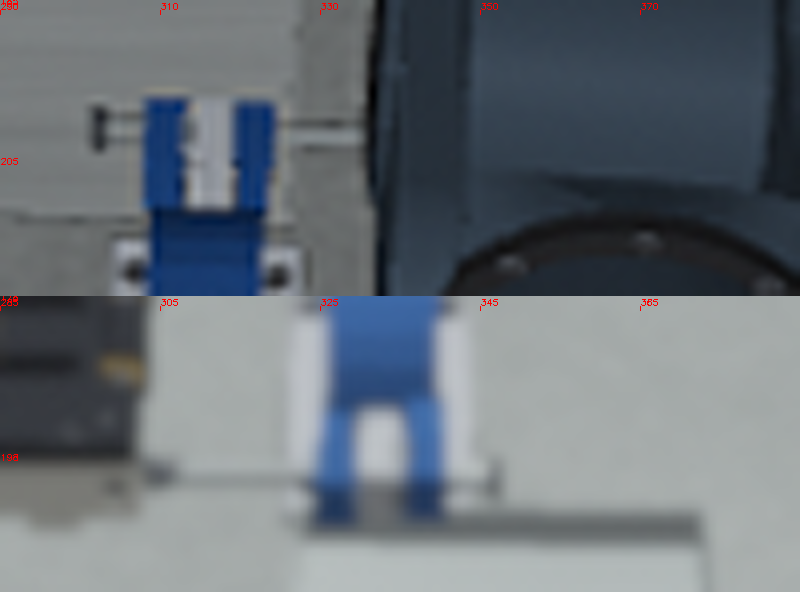

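The top view shows the nose against the near ear at (325,201), in line with the pin. In the scene view the near ear's bottom edge is now at row ~206 (it was ~204), so the ear has come down with the sliding punch. I'll measure by how much.

```bash
python3 -c "
from h import *
a=cv2.imread('scene.png')[:,:,::-1].astype(float);b=grab('scene',3).astype(float)
cv2.imwrite('scene2.png',b[:,:,::-1].astype(np.uint8))
for n,us in(('near',range(325,328)),('far',range(337,340))):
  for im in(a,b):
    f=(im[:,us,2]-im[:,us,0]).mean(1); print(n,f[186:212].round().astype(int))
h=pose(.4507,.1120,-.0527,[(81,-15,55),(81,-15,63),(81,15,55)])
print(proj('scene',h))
print(manip.state()['contact_force'])"
```

```text
near [50 46 46 56 73 83 85 86 88 88 88 89 86 74 59 54 52 44 28 12  6  6  7  7
  7  7]
near [50 47 45 45 47 51 66 79 82 83 86 88 90 90 90 80 63 53 52 49 31 13  7  7
  7  7]
far [60 56 53 54 67 85 92 93 94 93 91 91 91 90 81 65 54 50 48 37 19  9  7  7
  7  7]
far [61 56 54 56 68 86 93 94 95 94 93 92 92 91 82 66 55 51 50 38 20 10  6  6
  6  7]
[[326.6167416  205.04182202]
 [326.637418   203.04032909]
 [337.40750228 205.14030234]]
[-0.57712832 -5.88296773  1.71175085]
```

The light drag's friction has carried the ear to roughly 3–4 mm below the line, so its hole should be about 4 mm under the tip. I'll now peck axially, with no sliding under load.

Call:
step_arm --commands '[[[-0.06,0,0,0,0,0,1],[0,0,0,0,0,0,1],[0,0,0.075,0,0,0,1],[0,0,0,0,0,0,1],[0.06,0,0,0,0,0,1],[0,0,0,0,0,0,1],[0,0,0,0,0,0,1]]]'

```text
clock: 13.25
tool_pos: [0.5168, -0.0037, 0.0448]
ee_rot: [-0.0, 0.724, 0.69, -0.0]
contact_force: [-0.9, -0.7, -1.0]
opening: 0.0115
grip_force: 50.0
```

Call:
step_arm --commands '[[[-0.06,0,0,0,0,0,1],[0,0,0,0,0,0,1],[0,0,0.035,0,0,0,1],[0,0,0,0,0,0,1],[0.06,0,0,0,0,0,1],[0,0,0,0,0,0,1],[0,0,0,0,0,0,1]]]'

```text
clock: 13.83
tool_pos: [0.5168, -0.0038, 0.0434]
ee_rot: [-0.0, 0.724, 0.69, -0.0]
contact_force: [-0.3, -0.1, -1.1]
opening: 0.0111
grip_force: 50.0
```

Call:
step_arm --commands '[[[0,0,-0.017,0,0,0,1],[0.04,0,0,0,0,0,1],[0.04,0,0,0,0,0,1],[0,0,0,0,0,0,1],[0,0,0,0,0,0,1]]]'

```text
clock: 14.25
tool_pos: [0.5169, -0.0006, 0.0441]
ee_rot: [0.0, 0.724, 0.69, 0.0]
contact_force: [0.6, -0.2, -1.9]
opening: 0.0114
grip_force: 50.0
```

Call:
step_arm --commands '[[[0.06,0,0,0,0,0,1],[0.06,0,0,0,0,0,1],[0,0,0,0,0,0,1],[0,0,0,0,0,0,1]]]'

```text
clock: 14.58
tool_pos: [0.5172, 0.0043, 0.0441]
ee_rot: [0.0, 0.724, 0.69, -0.0]
contact_force: [-0.0, -0.1, -1.3]
opening: 0.0113
grip_force: 50.0
```

Call:
step_arm --commands '[[[0,0,-0.025,0,0,0,1],[0,0,-0.025,0,0,0,1],[0,0,-0.025,0,0,0,1],[0,0,-0.025,0,0,0,1],[0,0,0,0,0,0,1],[0,0,0,0,0,0,1]]]'

```text
clock: 15.08
tool_pos: [0.5171, 0.0041, 0.0481]
ee_rot: [-0.0, 0.724, 0.689, -0.0]
contact_force: [-0.3, 0.5, -4.0]
opening: 0.0113
grip_force: 50.0
```

Call:
step_arm --commands '[[[0,0,-0.025,0,0,0,1],[0,0,-0.025,0,0,0,1],[0,0,0,0,0,0,1],[0,0,0,0,0,0,1]]]'

```text
clock: 15.42
tool_pos: [0.5172, 0.0041, 0.0502]
ee_rot: [0.0, 0.724, 0.689, -0.0]
contact_force: [-0.1, 0.0, -2.9]
opening: 0.0118
grip_force: 50.0
```

```bash
python3 -c "
from h import *
b=grab('scene',3).astype(float)
for n,us in(('near',range(325,328)),('far',range(337,340))):
    f=(b[:,us,2]-b[:,us,0]).mean(1); print(n,f[186:212].round().astype(int))
print(manip.state()['contact_force'],manip.state()['ft_torque'])"
```

```text
near [50 46 45 46 54 69 80 83 83 86 89 89 89 88 79 63 54 51 47 31 13  7  7  7
  7  7]
far [60 56 53 56 68 85 93 95 95 93 93 92 91 91 82 66 54 51 49 37 20 10  6  6
  7  7]
[-0.28119245  0.24807512 -3.09066794] [-0.20079308  0.12743936 -0.05606639]
```

Call:
step_arm --commands '[[[0,0,0.05,0,0,0,1],[0,0,0,0,0,0,1],[0.06,0,0,0,0,0,1],[0.05,0,0,0,0,0,1],[0,0,0,0,0,0,1],[0,0,0,0,0,0,1]]]'

```text
clock: 16.07
tool_pos: [0.5175, 0.0087, 0.0482]
ee_rot: [0.0, 0.724, 0.69, 0.0]
contact_force: [-0.4, -0.6, -1.3]
opening: 0.0116
grip_force: 50.0
```

Call:
step_arm --commands '[[[0.03,0,0,0,0,0,1],[0.02,0,0,0,0,0,1],[0,0,0,0,0,0,1],[0,0,0,0,0,0,1]]]'

```text
clock: 16.4
tool_pos: [0.5175, 0.0105, 0.0481]
ee_rot: [0.0, 0.724, 0.689, 0.0]
contact_force: [0.2, 0.2, -2.0]
opening: 0.0115
grip_force: 50.0
```

Call:
step_arm --commands '[[[0.02,0,0,0,0,0,1],[0,0,0,0,0,0,1],[0,0,0,0,0,0,1]]]'

```text
clock: 16.65
tool_pos: [0.5175, 0.0113, 0.0481]
ee_rot: [-0.0, 0.724, 0.689, -0.0]
contact_force: [0.2, -0.1, -1.2]
opening: 0.0119
grip_force: 50.0
```

Call:
step_arm --commands '[[[0.015,0,0,0,0,0,1],[0,0,0,0,0,0,1],[0,0,0,0,0,0,1]]]'

```text
clock: 16.9
tool_pos: [0.5175, 0.0119, 0.0481]
ee_rot: [-0.0, 0.724, 0.689, -0.0]
contact_force: [0.6, -0.1, -0.6]
opening: 0.0116
grip_force: 50.0
```

Call:
step_arm --commands '[[[0.025,0,0,0,0,0,1],[0,0,0,0,0,0,1],[0,0,0,0,0,0,1]]]'

```text
clock: 17.15
tool_pos: [0.5176, 0.0129, 0.0481]
ee_rot: [-0.0, 0.724, 0.689, -0.0]
contact_force: [0.0, 0.2, -1.7]
opening: 0.0118
grip_force: 50.0
```

Call:
step_arm --commands '[[[0.02,0,0,0,0,0,1],[0,0,0,0,0,0,1],[0,0,0,0,0,0,1]]]'

```text
clock: 17.4
tool_pos: [0.5176, 0.0136, 0.0481]
ee_rot: [0.0, 0.724, 0.689, -0.0]
contact_force: [0.3, -1.3, -1.5]
opening: 0.0117
grip_force: 50.0
```

Call:
step_arm --commands '[[[0.025,0,0,0,0,0,1],[0.025,0,0,0,0,0,1],[0,0,0,0,0,0,1]]]'

```text
clock: 17.65
tool_pos: [0.5177, 0.0153, 0.0481]
ee_rot: [0.0, 0.724, 0.689, -0.0]
contact_force: [0.3, -3.2, -1.8]
opening: 0.0115
grip_force: 50.0
```

Call:
step_arm --commands '[[[0.025,0,0,0,0,0,1],[0,0,0,0,0,0,1],[0,0,0,0,0,0,1]]]'

```text
clock: 17.9
tool_pos: [0.5178, 0.0164, 0.0481]
ee_rot: [0.0, 0.724, 0.689, -0.0]
contact_force: [-0.3, -4.4, -0.8]
opening: 0.0116
grip_force: 50.0
```

Call:
step_arm --commands '[[[0.025,0,0,0,0,0,1],[0,0,0,0,0,0,1],[0,0,0,0,0,0,1]]]'

```text
clock: 18.15
tool_pos: [0.5178, 0.0176, 0.0481]
ee_rot: [0.0, 0.724, 0.689, -0.0]
contact_force: [-0.3, -4.0, -1.6]
opening: 0.0117
grip_force: 50.0
```

```bash
python3 -c "
from h import *
st=manip.state();print(st['tool_pos'],st['contact_force'],st['ft_torque'])
t=grab('top',3);s=grab('scene',3)
m=np.vstack([crop(t,290,185,100,37,8),crop(s,285,178,100,37,8)]); cv2.imwrite('pics/m5.png',m)"
```

```text
[0.51781078 0.01756546 0.0480819 ] [-0.34510449 -4.02088348 -1.62029913] [-0.81337191  0.15905561  0.01793252]
```

View pics/m5.png

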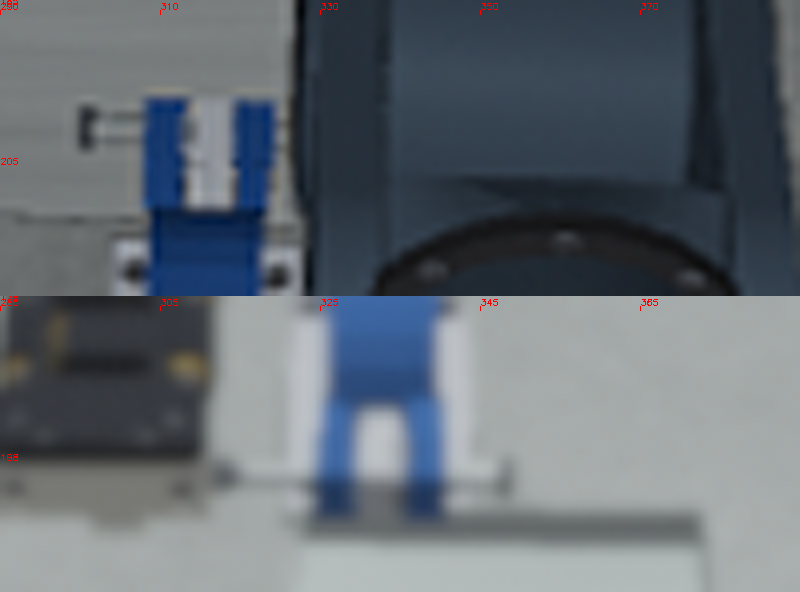

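The pin head has moved from top column 302 to 300.6, about 4 mm outward, so the punch is in the bore and driving the pin. I'll continue slowly.

Call:
step_arm --commands '[[[0.02,0,0,0,0,0,1],[0.02,0,0,0,0,0,1],[0.02,0,0,0,0,0,1],[0.02,0,0,0,0,0,1],[0.02,0,0,0,0,0,1],[0,0,0,0,0,0,1]]]'

```text
clock: 18.95
tool_pos: [0.5181, 0.0218, 0.0481]
ee_rot: [-0.0, 0.724, 0.689, 0.0]
contact_force: [0.3, -2.5, -1.2]
opening: 0.0117
grip_force: 50.0
```

Call:
step_arm --commands '[[[0.02,0,0,0,0,0,1],[0.02,0,0,0,0,0,1],[0.02,0,0,0,0,0,1],[0.02,0,0,0,0,0,1],[0.02,0,0,0,0,0,1],[0,0,0,0,0,0,1]]]'

```text
clock: 19.45
tool_pos: [0.5183, 0.0261, 0.0482]
ee_rot: [-0.0, 0.724, 0.689, 0.0]
contact_force: [-0.0, 0.5, -1.0]
opening: 0.0112
grip_force: 50.0
```

Call:
step_arm --commands '[[[0.03,0,0,0,0,0,1],[0.03,0,0,0,0,0,1],[0.03,0,0,0,0,0,1],[0.03,0,0,0,0,0,1],[0.03,0,0,0,0,0,1],[0.03,0,0,0,0,0,1],[0.03,0,0,0,0,0,1],[0.03,0,0,0,0,0,1],[0.03,0,0,0,0,0,1],[0,0,0,0,0,0,1]]]'

```text
clock: 20.28
tool_pos: [0.5188, 0.0367, 0.0482]
ee_rot: [0.0, 0.724, 0.689, 0.0]
contact_force: [0.7, 0.0, -0.9]
opening: 0.0115
grip_force: 50.0
```

Call:
step_arm --commands '[[[0.02,0,0,0,0,0,1],[0.02,0,0,0,0,0,1],[0.02,0,0,0,0,0,1],[0.02,0,0,0,0,0,1],[0.02,0,0,0,0,0,1],[0.02,0,0,0,0,0,1],[0,0,0,0,0,0,1],[0,0,0,0,0,0,1]]]'

```text
clock: 20.95
tool_pos: [0.519, 0.0413, 0.0481]
ee_rot: [-0.0, 0.724, 0.689, 0.0]
contact_force: [0.6, 0.1, -0.6]
opening: 0.0115
grip_force: 50.0
```

```bash
python3 -c "
from h import *
t=grab('top',3);s=grab('scene',3)
m=np.vstack([crop(t,270,175,100,37,8),crop(s,295,188,100,37,8)]); cv2.imwrite('pics/m6.png',m)"
```

```text
(no output)
```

View pics/m6.png

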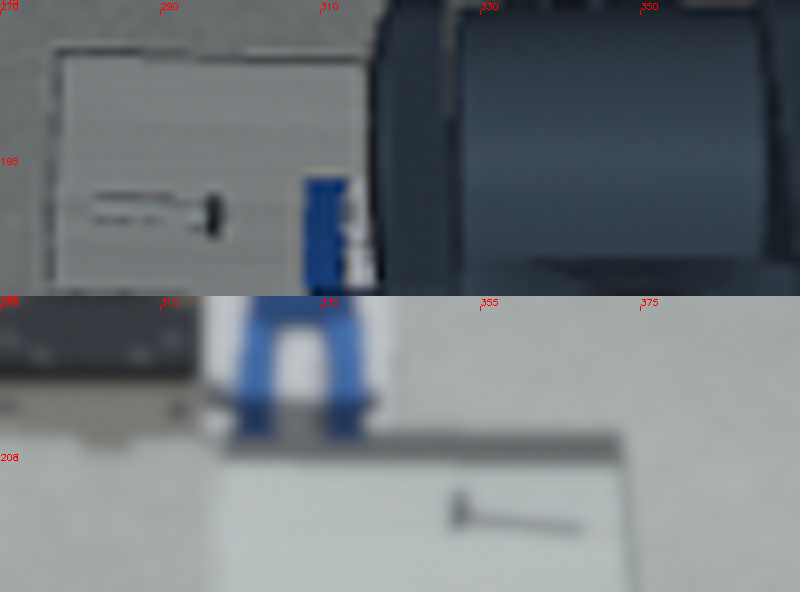

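The pin lies in the tray, with its head at top (297,202) and scene (352,214), and the punch tip just shows past the far ear. I'll withdraw straight back.

Call:
step_arm --commands '[[[-0.2,0,0,0,0,0,1],[-0.3,0,0,0,0,0,1],[-0.3,0,0,0,0,0,1],[-0.3,0,0,0,0,0,1],[-0.3,0,0,0,0,0,1],[-0.3,0,0,0,0,0,1],[-0.3,0,-0.3,0,0,0,1],[-0.2,0,-0.6,0,0,0,1],[0,0,-0.5,0,0,0,1],[0,0,0,0,0,0,1],[0,0,0,0,0,0,1]]]'

```text
clock: 22.17
tool_pos: [0.515, -0.0474, 0.1045]
ee_rot: [0.001, 0.725, 0.689, 0.001]
contact_force: [-0.4, -0.1, -2.0]
opening: 0.0116
grip_force: 50.0
```

```bash
python3 -c "
from h import *
plan([.4592,-.2773,.104],89.8,10)"
```

```text
[ 0.515  -0.0474  0.1045] 22.1667
[-0.58,-0.11,0.00,0.00,0.00,-0.04],
[-0.58,-0.11,0.00,0.00,0.00,-0.04],
[-0.58,-0.12,0.00,0.00,0.00,-0.04],
[-0.58,-0.12,0.00,0.00,0.00,-0.04],
[-0.58,-0.12,0.00,0.00,0.00,-0.04],
[-0.58,-0.12,0.00,0.00,0.00,-0.04],
[-0.58,-0.13,0.00,0.00,0.00,-0.04],
[-0.58,-0.13,0.00,0.00,0.00,-0.04],
[-0.58,-0.13,0.00,0.00,0.00,-0.04],
[-0.58,-0.13,0.00,0.00,0.00,-0.04]
```

Call:
step_arm --commands '[[[-0.58,-0.11,0,0,0,-0.04,1],[-0.58,-0.11,0,0,0,-0.04,1],[-0.58,-0.12,0,0,0,-0.04,1],[-0.58,-0.12,0,0,0,-0.04,1],[-0.58,-0.12,0,0,0,-0.04,1],[-0.58,-0.12,0,0,0,-0.04,1],[-0.58,-0.13,0,0,0,-0.04,1],[-0.58,-0.13,0,0,0,-0.04,1],[-0.58,-0.13,0,0,0,-0.04,1],[-0.58,-0.13,0,0,0,-0.04,1],[0,0,0,0,0,0,1],[0,0,0,0,0,0,1],[0,0,0,0,0,0,1]]]'

```text
clock: 23.25
tool_pos: [0.459, -0.2764, 0.103]
ee_rot: [-0.001, 0.708, 0.707, -0.0]
contact_force: [0.0, 0.1, -1.5]
opening: 0.0118
grip_force: 50.0
```

```bash
python3 -c "
from h import *
plan([.4592,-.2773,.032],90.1,5)
s=grab('scene',3);cv2.imwrite('pics/m7.png',crop(s,150,150,100,75,6))"
```

```text
[ 0.459  -0.2764  0.103 ] 23.25
[-0.00,0.00,0.36,-0.00,-0.00,-0.01],
[-0.00,0.00,0.36,-0.00,-0.00,-0.01],
[-0.00,0.00,0.36,-0.00,-0.00,-0.01],
[-0.00,0.00,0.36,-0.00,-0.00,-0.01],
[-0.00,0.00,0.36,-0.00,-0.00,-0.01]
```

View pics/m7.png

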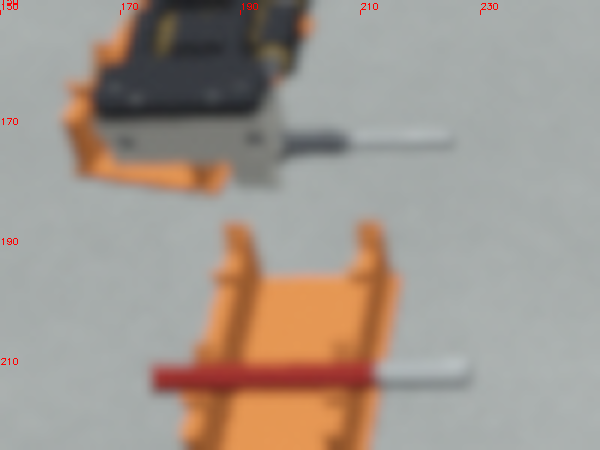

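The punch is level above its groove, with the nose tip at scene (225,173). I'll lower it.

Call:
step_arm --commands '[[[0,0,0.4,0,0,-0.02,1],[0,0,0.5,0,0,0,1],[0,0,0.4,0,0,0,1],[0,0,0.3,0,0,0,1],[0,0,0.12,0,0,0,1],[0,0,0.06,0,0,0,1],[0,0,0,0,0,0,1],[0,0,0,0,0,0,1]]]'

```text
clock: 24.07
tool_pos: [0.4598, -0.2774, 0.0336]
ee_rot: [0.0, 0.707, 0.707, 0.0]
contact_force: [-0.6, -0.6, -0.6]
opening: 0.0117
grip_force: 50.0
```

Call:
step_arm --commands '[[[0,0,0.06,0,0,0,1],[0,0,0,0,0,0,1],[0,0,0,0,0,0,1]]]'

```text
clock: 24.32
tool_pos: [0.4595, -0.2773, 0.0308]
ee_rot: [0.0, 0.707, 0.707, 0.0]
contact_force: [-0.7, -0.1, -1.0]
opening: 0.012
grip_force: 50.0
```

Call:
step_arm --commands '[[[0,0,0.02,0,0,0,1],[0,0,0,0,0,0,1],[0,0,0,0,0,0,1]]]'

```text
clock: 24.57
tool_pos: [0.4596, -0.2774, 0.03]
ee_rot: [0.0, 0.707, 0.707, 0.0]
contact_force: [-0.2, -0.3, 3.4]
opening: 0.0117
grip_force: 50.0
```

Seated: the force is +3.4 N at the pick height. I'll release to the opening used before, then rise.

Call:
step_arm --commands '[[[0,0,0,0,0,0,0.9],[0,0,0,0,0,0,0.8],[0,0,0,0,0,0,0.65],[0,0,0,0,0,0,0.5],[0,0,0,0,0,0,0.4],[0,0,0,0,0,0,0.4],[0,0,0,0,0,0,0.4],[0,0,-0.3,0,0,0,0.4],[0,0,-0.8,0,0,0,0.4],[0,0,-0.8,0,0,0,0.4],[0,0,-0.8,0,0,0,0.4],[0,0,-0.8,0,0,0,0.4],[-0.8,0,-0.5,0,0,0,0.4],[-0.8,0,0,0,0,0,0.4],[-0.8,0,0,0,0,0,0.4],[0,0,0,0,0,0,0.4],[0,0,0,0,0,0,0.4]]]'

```text
clock: 25.98
tool_pos: [0.4591, -0.3741, 0.1902]
ee_rot: [0.0, 0.707, 0.707, 0.0]
contact_force: [0.6, -0.1, 0.0]
opening: 0.0561
grip_force: 0.0
```

```bash
python3 -c "
from h import *
print(manip.state()['tool_pos'],manip.state()['opening'])
t=grab('top',3);s=grab('scene',3)
m=np.vstack([np.hstack([crop(t,262,185),crop(t,405,175)]),np.hstack([crop(s,300,160),crop(s,150,168)])])
cv2.imwrite('pics/m8.png',m)"
```

```text
[ 0.45911578 -0.37412163  0.19024986] 0.05610547843295984
```

View pics/m8.png

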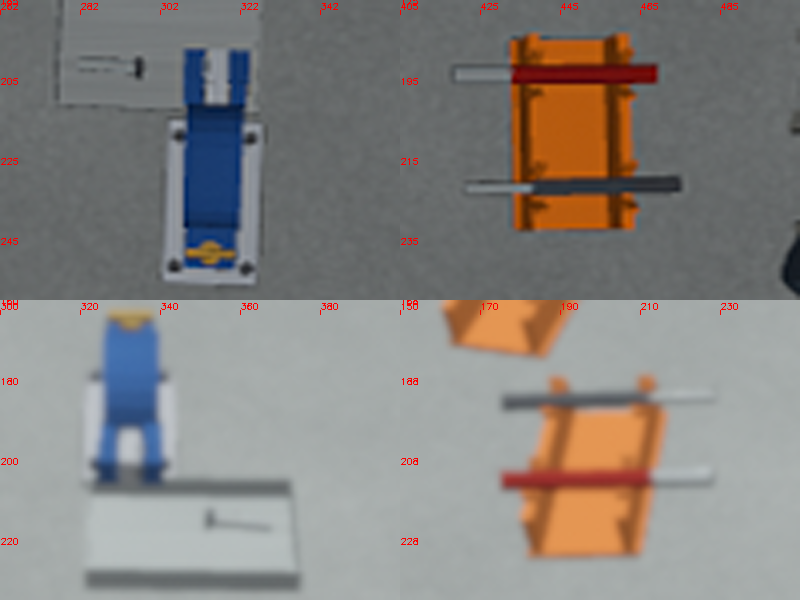

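The pin lies in the tray at scene (352,215), the ears are level at scene row ~205, and the dark punch is back in its groove at top (450,222). Handing in.

```bash
python3 -c "
from cell import manip
print(manip.job_done())"
```

```text
the job is handed in; nothing more can be done
None
```

The pin is out and in the tray, the ear is back in line and the slim punch is back in its rest; the job was handed in at about 26 s. While I was feeling for the hole, light drag from the punch pulled the ear a few millimetres below the line, so I then raised it with the punch in the hole.

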